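# Lay a pearl medallion into its sprung inlay stage with a flat paddle

### The arm

A 6-joint arm with a two-finger parallel gripper is mounted at the origin on the work surface. World frame = base frame: x ahead of the robot, y to its left, z up, the work surface at z = 0. Lengths are in m, angles in rad, forces in N, time in s.
With the tool pointing down it reaches from about 0.375 to 0.975 m from the base axis. Payload 3.8 kg.
Tool frame: the origin (TCP) lies between the finger pads; the fingertips stand 25 mm ahead of it and the grasp point (between the pads) lies 6 mm ahead of it; z points along the fingers, y is the direction in which the jaws open and shut (so a half turn about z gives the same grasp; the last joint's range is limited). The gripper opens to 88 mm and grips with 3 to 60 N. Pads are 18 mm wide; open, the fingers measure 123 mm over their backs; the gripper's body (75 mm by 187 mm) begins 45 mm behind the grasp point.
Start: joints at [-1.302, 0.264, 1.604, -0, 1.274, -0.037], TCP at [0.203, -0.644, 0.264] pointing down, gripper open.
Joint ranges: [-2.63, 2.63], [-0.94, 2.18], [0.31, 2.57], [-1.31, 4.45], [0, 2.66], [-2.55, 2.55]. Speed limits (rad/s): [2.57, 2.57, 3.14, 3.14, 3.14, 3.14].

### API

Orientations are given as a rotation vector (axis times angle).
In Python, from station import r gives the robot as it stands.
- The arm moves only by the shell command python3 -m pendant 'ROWS' [FORCE]. ROWS is JSON, a list of rows, each a list of 3 entries, a list of its own where there are three numbers: the gripper command: -1 is fully open, 1 is shut, values between are in proportion, then the shift along the tool's x, y, z in mm, then the turn about the tool's z in degrees. A call has exactly 8 rows; each row is the pose to reach, as a shift and turn from the pose commanded when the call began, along the tool's axes at that moment; what a row does not reach only later rows make up. A row lasts 1/8 s, in which the tool goes at most 62.5 mm and 10.7 degrees, less where a joint would pass 70% of its speed; a pose out of reach is approached as far as the arm can. A call with a gripper value outside its range is refused whole. The fingers move at their own pace and stop on an object; FORCE is the grip in N (left out, the last holds). Time passes only in rows, so rows that repeat a pose let the fingers close, or fill a call up. It gives the time, the measured TCP pose, the force and the opening at its end, in the units of the state.
- r.sense(): the state, without advancing time (a new reading comes with each control period).
- r.camera(name): name is "scene" or "side" or "wrist"; returns a dict with "color" (400x640x3 uint8, red, green, blue), "camera_matrix" (3x3 intrinsics, pixels), "view" (4x4, takes a point from world to camera coordinates); the wrist camera has in their place "mount" (4x4, takes a point from camera to tool coordinates, whose origin is the TCP and whose axes are the flange's). Camera axes: x right, y up, looking along -z (the intrinsics and any distortion apply to the point x, -y, -z); pixel columns grow to the right and rows downward; lengths in m; the calibration is good to about 2 mm. A picture is of the moment at which its call begins: read the wrist's pose just before it. There is no depth.
- r.job_done(): hands the job in, once; it reports no verdict.
The state is a dict: "clock": time; "qpos": joint angles; "dq": joint speeds; "joint_torque": joint torques, N m; "position": TCP position; "eef_rot": TCP orientation; "contact_force": force on the tool from outside, world axes, zero at the start; "ft_torque": the same for the moment, N m; "grip_width": finger opening in m.
Only numpy, scipy, OpenCV 4.12 (cv2) and the standard library are available. Lean on these libraries where they do the work, as an engineer would, in place of code of your own. Each camera call takes 0.05 s, during which the arm holds its last target.

### The job

A round pearl medallion lies on the blade of a flat steel paddle with a blue wooden handle on the cork mat. Pick the paddle up by its handle, carry the medallion level on it without touching it with the gripper, bring the blade down between the two brass pins of the sprung inlay stage until it bears gently on the top with the medallion behind the pins, then draw the blade out so that the pins hold the medallion back and it drops flat into its round pocket. Lay the paddle back flat on the cork mat, let go, and leave everything else alone.

Things in the scene. Friction and masses are not known exactly. Their poses are not given: they have to be found in the camera images.
- paddle_grip (a point): Paddle's handle: blue-painted wood block 60 long x 16 wide x 42 mm tall, standing on the rear of the steel blade. The point is its centre, 30 mm above the paddle's underside (the block's top is 45 mm above it, its ends 30 mm ahead of and behind the point). x points along the blade to the tip, y across it (grip the 16 mm), z up. The blade's tip is 130 mm ahead of the point.
- paddle: The whole paddle, 0.14 kg, flat underneath: steel blade 160 long x 22 wide x 3 mm thick, running under the handle to its rear end. Origin on the underside, 20 mm ahead of the handle's centre; x towards the tip, z up.
- medallion_center (a point): Pearl medallion, white disc with a green ring on its face, 40 mm diameter, 6 mm thick, about 22 g; the point is its centre, half-way up, z its axis. It starts on the paddle's blade, about 108 mm ahead of the handle's centre and 22 mm short of the blade's tip. The gripper must not touch its polished surface.
- medallion: The same medallion; origin at the centre of its underside.
- stage: Inlay stage fixed to the bench: grey base 104 (x) x 118 (y) x 26 mm with a black knob on each side, carrying a dark wood top plate 92 (x) x 104 (y) mm with a round blue-floored pocket, 43 mm wide, 3 mm deep. Origin on the bench, exactly below the pocket's centre, which is the plate's centre. x points from the side where the blade enters to the back. More than 10 N is too much for it.
- plate_low (a point): Point of the stage's base, 57 mm above its origin: the lowest place of the top plate's upper face. Each time the plate is set anew 0 to 24 mm above this point; that is not measured and has to be felt for. The plate is sprung: it yields downward from about 3.5 N on, then 1.5 N more per mm, for 8 mm.
- pin_line (a point): Point on the bench below the middle between the stage's two brass pins, 17.4 mm in front (-x) of the pocket's centre. Pins 8 mm thick, 34 mm apart along the stage's y (26 mm clear), 11 mm tall above the plate. The 22 mm blade passes between them, the medallion does not: against both pins it lies within 1 mm of the pocket's centre. The plate's front edge is 29 mm in front of the pins.
- mat: Cork mat fixed to the bench, 240 (x) x 150 (y) x 4 mm, origin at the centre of its underside. The paddle starts on it and goes back on it.
- blank_center (a point): Bystander: small dark wood disc, 30 mm diameter, 6 mm thick, on the mat beside the blade; its centre.
- ferrule: Bystander: brass ring 18 mm diameter, 10 mm tall, upright on the mat beside the paddle; centre of its underside.
- jar: Bystander: amber jar, 60 mm diameter, 75 mm tall; centre of its underside.
- brush: Bystander: a brush lying on the right of the bench.
- mallet: Bystander: a hammer lying on the left of the bench.
- dish: Bystander: white dish, 90 mm diameter, 35 mm tall; centre of its underside.
- plane: Bystander: small block plane, 150 x 45 mm, about 45 mm tall, on the far part of the bench; centre of its underside.
There are look-alikes about, which are no part of the job. Leave any green look-alike of the paddle alone.

How it is judged:
By the outcome, as a careful person would: the job done as asked, in the order asked, and still so for the second after the job is handed in, with the robot touching nothing.
It also fails if it takes over 72 s, if anything falls off the work surface, if the arm or the gripper's body presses on something with over 40 N, if the wrist force passes 120 N, or if a joint passes its speed limit or range.

## Working session

There is one attempt and no reset: what is moved stays moved. The work goes in short steps, Python scripts to look and compute and a shell command to move; the robot and the scene stay as the last step left them, time stands still between calls to the robot, and variables do not carry over. Pictures are saved under pics/ and viewed, and the job is handed in when it is done.

```bash
ls; mkdir -p pics
python3 - <<'E'
from station import r
import cv2,numpy as np
s=r.sense();print(s)
for n in("scene","side","wrist"):
    c=r.camera(n);cv2.imwrite(f"pics/{n}0.png",c["color"][:,:,::-1]);print(n,{k:np.round(v,4).tolist() for k,v in c.items() if k!="color"})
E
```

```text
pics
{'clock': 0.0, 'qpos': array([-1.30189363e+00,  2.64735916e-01,  1.60534114e+00, -4.49194090e-07,
        1.27368766e+00, -3.68825865e-02]), 'dq': array([-5.34830456e-05,  1.01389637e-03, -1.02373004e-03, -2.18932735e-06,
       -1.18550176e-03,  4.21614443e-04]), 'joint_torque': array([-1.56071190e-03, -5.02116430e+01, -3.56875134e+01,  7.28353369e-02,
        2.97304988e-02, -1.92112825e-04]), 'position': array([ 0.20304289, -0.64306799,  0.26241729]), 'eef_rot': array([-3.10281263e+00, -4.78128855e-01,  3.95323704e-04]), 'contact_force': array([ 0.15738115, -0.90888915, -0.18470862]), 'ft_torque': array([-0.00478284, -0.05137731,  0.01789604]), 'grip_width': 0.08782551518577561}
scene {'camera_matrix': [[392.7153, 0.0, 318.3404], [0.0, 392.7153, 201.8732], [0.0, 0.0, 1.0]], 'view': [[0.2054, 0.9785, -0.0176, -0.1155], [-0.7257, 0.1644, 0.668, 0.3276], [0.6566, -0.1245, 0.7439, -1.4469], [0.0, 0.0, 0.0, 1.0]]}
side {'camera_matrix': [[471.0585, 0.0, 318.1206], [0.0, 471.0585, 204.9137], [0.0, 0.0, 1.0]], 'view': [[-0.9043, -0.4268, -0.0043, 0.4616], [0.2371, -0.5108, 0.8264, -0.1753], [-0.3549, 0.7463, 0.5631, -1.1635], [0.0, 0.0, 0.0, 1.0]]}
wrist {'camera_matrix': [[306.1283, 0.0, 317.8069], [0.0, 306.1283, 204.6648], [0.0, 0.0, 1.0]], 'mount': [[-0.0001, 0.9482, 0.3177, 0.0821], [1.0, 0.0, 0.0003, -0.0002], [0.0003, 0.3177, -0.9482, -0.1205], [0.0, 0.0, 0.0, 1.0]]}
```

View pics/scene0.png

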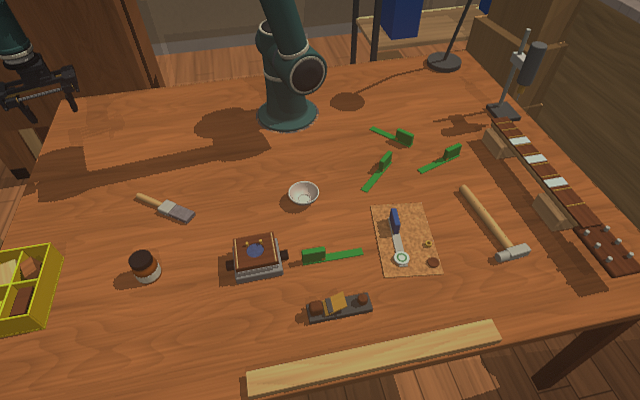

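View pics/side0.png

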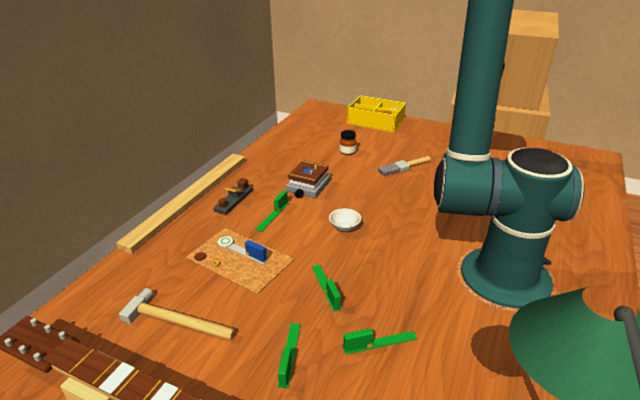

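View pics/wrist0.png

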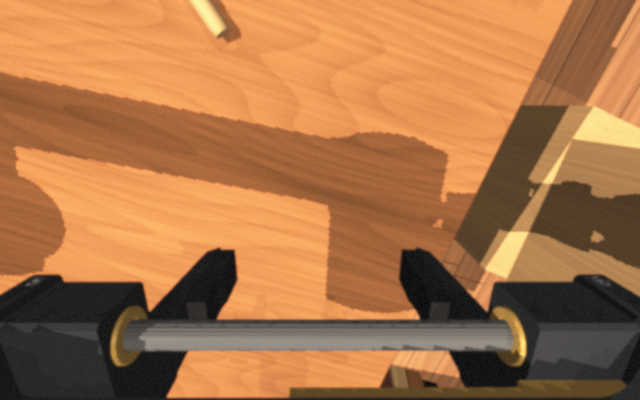

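The scene picture shows one blue-handled paddle on the mat at about (395,222), with the medallion at (401,258). The green look-alikes are at (392,136), (378,172), (440,158) and (331,255). The stage is at (257,255). The wood disc at (433,262) could be mistaken for the medallion. I choose the blue paddle and will check it in close crops.

```bash
cat > h.py <<'E'
import numpy as np,cv2
from scipy.spatial.transform import Rotation as R
def ray(c,u,v,s=None):
    K=c["camera_matrix"];p=np.array([(u-K[0,2])/K[0,0],-(v-K[1,2])/K[1,1],-1.])
    if "view" in c:
        V=c["view"];Rm=V[:3,:3].T;return -Rm@V[:3,3],Rm@p
    M=c["mount"];Rt=R.from_rotvec(s["eef_rot"]).as_matrix()
    return s["position"]+Rt@M[:3,3],Rt@(M[:3,:3]@p)
def hit(c,u,v,z,s=None):
    o,d=ray(c,u,v,s);return o+d*(z-o[2])/d[2]
def proj(c,P,s=None):
    K=c["camera_matrix"];P=np.asarray(P,float)
    if "view" in c: q=c["view"][:3,:3]@P+c["view"][:3,3]
    else:
        M=c["mount"];Rt=R.from_rotvec(s["eef_rot"]).as_matrix();q=M[:3,:3].T@(Rt.T@(P-s["position"])-M[:3,3])
    return np.array([K[0,0]*q[0]/-q[2]+K[0,2],-K[1,1]*q[1]/-q[2]+K[1,2]])
def tri(c1,p1,c2,p2):
    A=[];b=[];
    L=[]
    for c,p in((c1,p1),(c2,p2)):
        o,d=ray(c,*p);d=d/np.linalg.norm(d);P=np.eye(3)-np.outer(d,d);L.append((P,P@o))
    x=np.linalg.solve(L[0][0]+L[1][0],L[0][1]+L[1][1]);return x
def crop(c,u,v,w,h,k,name):
    im=c["color"][v:v+h,u:u+w,::-1];cv2.imwrite(name,cv2.resize(im,None,fx=k,fy=k,interpolation=cv2.INTER_CUBIC))
E
python3 - <<'E'
from station import r
from h import *
c=r.camera("scene");d=r.camera("side")
crop(c,365,190,100,75,8,"pics/a.png");crop(c,215,220,100,75,8,"pics/b.png")
crop(d,180,220,120,75,6,"pics/c.png");crop(d,270,150,80,60,8,"pics/d.png")
E
```

```text
(no output)
```

View pics/a.png

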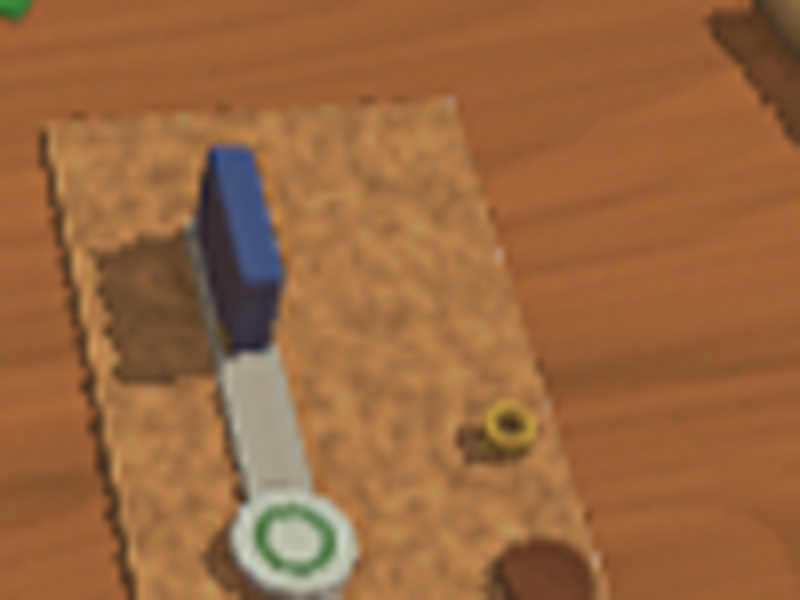

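View pics/b.png

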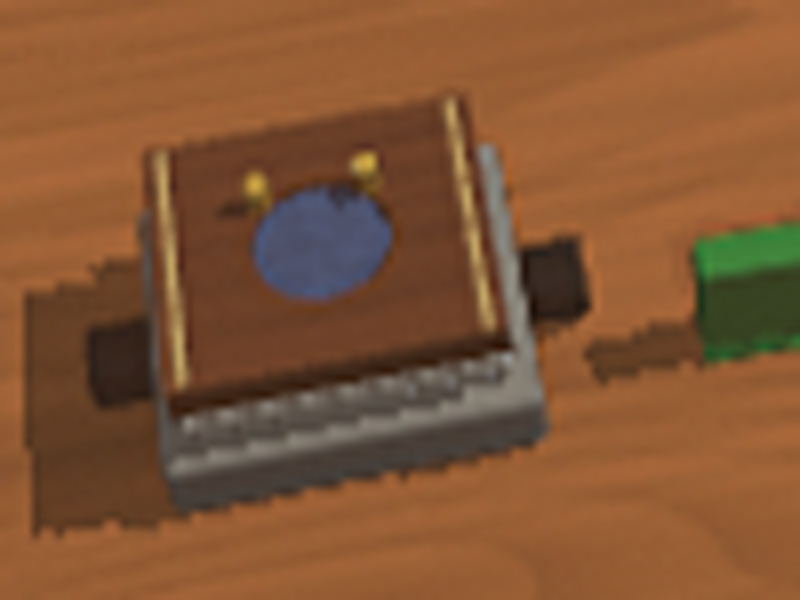

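View pics/c.png

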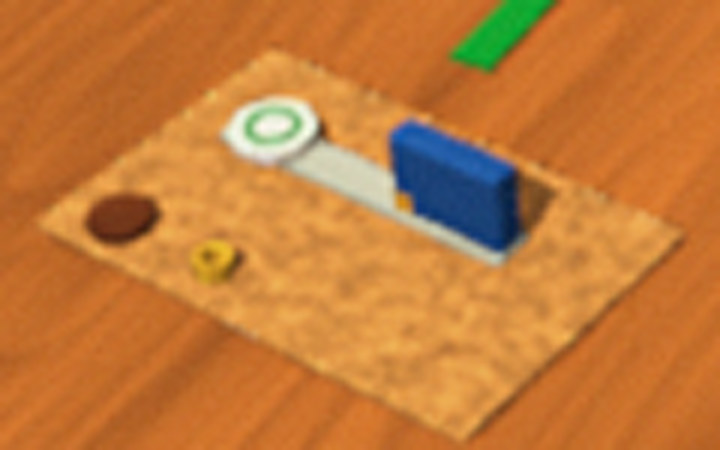

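View pics/d.png

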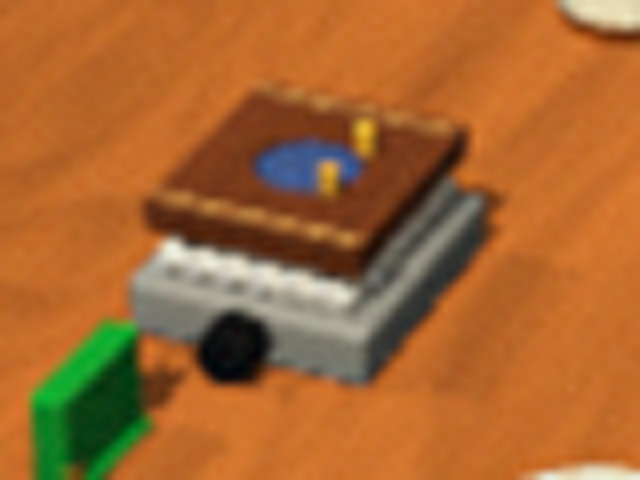

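The crops confirm the blue handle with the white, green-ringed disc on its blade, and the stage pocket with two brass pins facing the robot. Next I measure.

Run:
```python
from station import r
from h import *
c=r.camera("scene");d=r.camera("side")
A=lambda u,v:(365+(u+.5)/8-.5,190+(v+.5)/8-.5)
B=lambda u,v:(215+(u+.5)/8-.5,220+(v+.5)/8-.5)
C=lambda u,v:(180+(u+.5)/6-.5,220+(v+.5)/6-.5)
D=lambda u,v:(270+(u+.5)/8-.5,150+(v+.5)/8-.5)
np.set_printoptions(precision=4,suppress=True)
print("handle top scene",[hit(c,*A(*p),.049)[:2] for p in((210,147),(248,147),(284,275),(240,283))])
print("handle top side",[hit(d,*C(*p),.049)[:2] for p in((392,130),(412,119),(519,170),(498,183))])
print("med",hit(c,*A(293,540),.013),hit(d,*C(273,126),.013))
print("tip/rear blade scene", hit(c,*A(190,222),.007),"side",hit(d,*C(500,265),.007))
print("mat corners scene",[hit(c,*A(*p),.004)[:2] for p in((45,122),(453,98))],"side",[hit(d,*C(*p),.004)[:2] for p in((275,50),(682,235),(463,438),(40,222))])
print("pocket",tri(c,B(322,243),d,D(308,166)))
print("pins",tri(c,B(256,176),d,D(329,166)),tri(c,B(364,156),d,D(364,122)))
print("plate corners",tri(c,B(147,150),d,D(470,130)),tri(c,B(458,95),d,D(365,250)),tri(c,B(512,350),d,D(148,207)),tri(c,B(175,412),d,D(262,88)))
print("ring,blank",hit(c,*A(510,425),.014),hit(d,*C(122,215),.01))
```

```text
handle top scene [array([0.5648, 0.2011]), array([0.5676, 0.2137]), array([0.6229, 0.2066]), array([0.6229, 0.1915])]
handle top side [array([0.6198, 0.2055]), array([0.6162, 0.1955]), array([0.5572, 0.2057]), array([0.5608, 0.2167])]
med [0.6997 0.1872 0.013 ] [0.6971 0.1887 0.013 ]
tip/rear blade scene [0.5626 0.1998 0.007 ] side [0.561  0.2206 0.007 ]
mat corners scene [array([0.5042, 0.1652]), array([0.5256, 0.3123])] side [array([0.7364, 0.1318]), array([0.502, 0.168]), array([0.5235, 0.3122]), array([0.7579, 0.2778])]
pocket [ 0.6275 -0.1736  0.0564]
pins [ 0.613  -0.1834  0.0625] [ 0.606  -0.1622  0.0807]
plate corners [ 0.5804 -0.2243  0.0576] [ 0.5795 -0.1251  0.0567] [ 0.674 -0.123  0.052] [ 0.6752 -0.224   0.0537]
ring,blank [0.673  0.2713 0.014 ] [0.7234 0.2643 0.01  ]
```

```bash
cat >> h.py <<'E'
def togo(s,P,yaw):
    "shift mm in tool axes and turn deg to bring TCP to P with tool x at world yaw deg"
    Rt=R.from_rotvec(s["eef_rot"]).as_matrix();d=Rt.T@(np.array(P)-s["position"])*1000
    y=np.degrees(np.arctan2(Rt[1,0],Rt[0,0]));return np.round(d,1),round(y-yaw,2),"yaw",round(y,2),"tilt",np.round(np.degrees(Rt[:2,2]),2)
E
python3 - <<'E'
from station import r
from h import *
print(togo(r.sense(),(0.60,-0.174,0.262),0))
E
```

```text
(array([ 519.8, -328.3,    1.5]), np.float64(17.52), 'yaw', np.float64(17.52), 'tilt', array([-0.01,  0.03]))
```

```bash
python3 -m pendant '[[-1,[60,-40,0],4],[-1,[110,-70,0],8],[-1,[160,-105,0],12],[-1,[215,-135,0],17.5],[-1,[265,-170,0],17.5],[-1,[320,-200,0],17.5],[-1,[370,-235,0],17.5],[-1,[420,-265,0],17.5]]' 50
python3 - <<'E'
from station import r
from h import *
print(togo(r.sense(),(0.60,-0.174,0.262),0))
E
```

```text
clock: 1.35
position: [0.525, -0.2627, 0.2641]
eef_rot: [3.141, 0.001, 0.001]
contact_force: [-0.5, -0.7, -0.6]
grip_width: 0.0882
(array([ 75.1, -88.7,   2.1]), np.float64(0.03), 'yaw', np.float64(0.03), 'tilt', array([ 0.04, -0.02]))
```

```bash
python3 -m pendant '[[-1,[40,-45,0],0],[-1,[75,-89,0],0],[-1,[75,-89,0],0],[-1,[75,-89,0],0],[-1,[75,-89,0],0],[-1,[75,-89,0],0],[-1,[75,-89,0],0],[-1,[75,-89,0],0]]'
python3 - <<'E'
from station import r
from h import *
s=r.sense();c=r.camera("wrist");cv2.imwrite("pics/w1.png",c["color"][:,:,::-1]);np.save("w1.npy",[s,c],allow_pickle=True)
print(s["position"],togo(s,(0.592,0.2045,0.20),-9))
E
```

```text
clock: 2.35
position: [0.5987, -0.176, 0.2638]
eef_rot: [3.142, -0.001, 0.0]
contact_force: [-0.5, 1.0, 0.1]
grip_width: 0.0882
[ 0.59865334 -0.17603922  0.26378556] (array([  -6.9, -380.5,   63.8]), np.float64(8.97), 'yaw', np.float64(-0.03), 'tilt', array([ 0., -0.]))
```

View pics/w1.png

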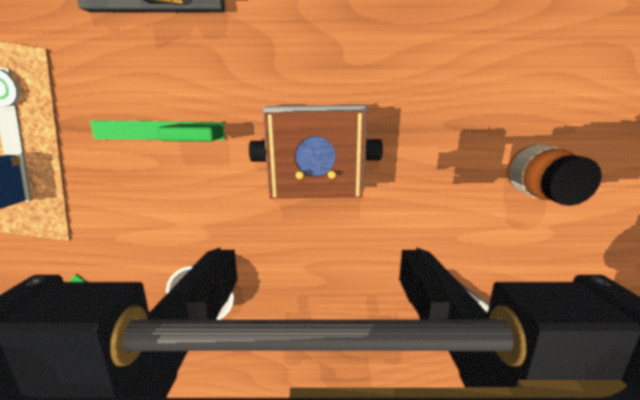

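Run:
```python
from h import *
s,c=np.load("w1.npy",allow_pickle=True)
crop(c,245,95,145,110,5.5,"pics/w1c.png")
```

```text
(no output)
```

View pics/w1c.png

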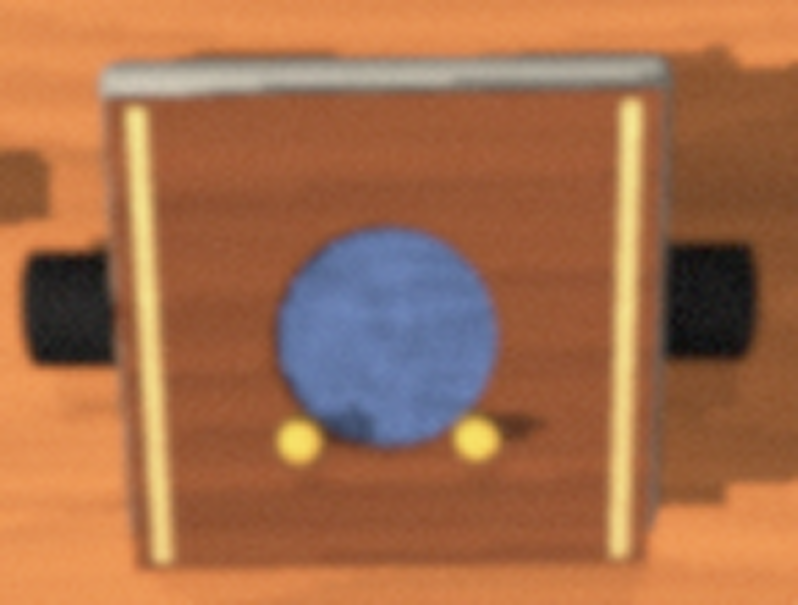

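```bash
python3 -m pendant '[[-1,[0,-60,0],4],[-1,[-2,-120,10],9],[-1,[-4,-180,20],9],[-1,[-6,-240,30],9],[-1,[-7,-300,40],9],[-1,[-7,-355,50],9],[-1,[-7,-380,60],9],[-1,[-7,-380,60],9]]'
python3 - <<'E'
from station import r
from h import *
s=r.sense();c=r.camera("wrist");cv2.imwrite("pics/w2.png",c["color"][:,:,::-1]);np.save("w2.npy",[s,c],allow_pickle=True)
print(s["position"],togo(s,(0.592,0.2045,0.20),-9))
E
```

```text
clock: 3.4
position: [0.5908, 0.2062, 0.2025]
eef_rot: [3.132, -0.241, -0.003]
contact_force: [-0.8, -0.4, 0.7]
grip_width: 0.0883
[0.59084805 0.2062027  0.20252783] (array([1.4, 1.5, 2.5]), np.float64(0.2), 'yaw', np.float64(-8.8), 'tilt', array([-0.11, -0.03]))
```

View pics/w2.png

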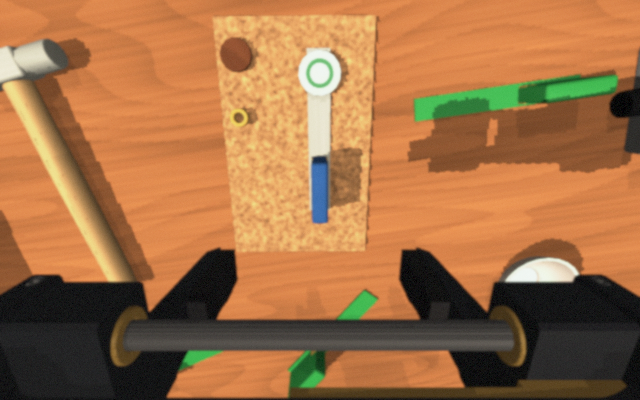

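The paddle is in line with the tool: handle top at (320,175–222), medallion at (320,73). Now the stage and paddle measurements from the wrist view.

Run:
```python
from h import *
np.set_printoptions(precision=4,suppress=True)
s,c=np.load("w2.npy",allow_pickle=True)
crop(c,265,40,110,200,3,"pics/w2c.png")
crop(c,295,145,50,85,7,"pics/w2d.png")
s,c=np.load("w1.npy",allow_pickle=True)
k=5.5;B=lambda u,v:(245+(u+.5)/k-.5,95+(v+.5)/k-.5)
for h in (0.057,0.065,0.081):
    print(h,"plate",[hit(c,*B(*p),h,s)[:2] for p in((107,95),(665,88),(648,565),(137,567))],"pocket",hit(c,*B(388,337),h-.0015,s)[:2],"pins",hit(c,*B(300,441),h+.011,s)[:2],hit(c,*B(477,438),h+.011,s)[:2])
```

```text
0.057 plate [array([ 0.6713, -0.1209]), array([ 0.6725, -0.2247]), array([ 0.5797, -0.2258]), array([ 0.5793, -0.1218])] pocket [ 0.6259 -0.1731] pins [ 0.608  -0.1562] [ 0.6086 -0.1902]
0.065 plate [array([ 0.6715, -0.1223]), array([ 0.6727, -0.2235]), array([ 0.5822, -0.2246]), array([ 0.5818, -0.1232])] pocket [ 0.6272 -0.1731] pins [ 0.6099 -0.1567] [ 0.6104 -0.1898]
0.081 plate [array([ 0.672, -0.125]), array([ 0.6731, -0.2212]), array([ 0.5871, -0.2222]), array([ 0.5868, -0.1258])] pocket [ 0.6299 -0.1733] pins [ 0.6135 -0.1577] [ 0.6141 -0.1891]
```

View pics/w2c.png

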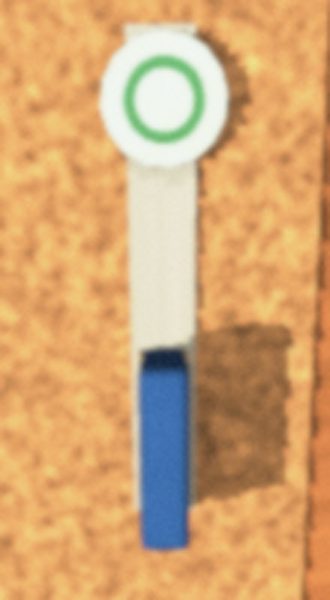

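View pics/w2d.png

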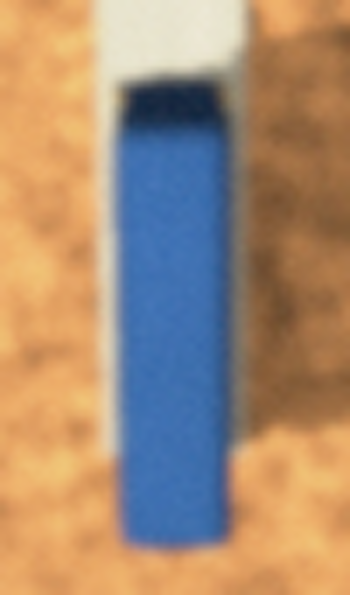

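Run:
```python
from h import *
np.set_printoptions(precision=4,suppress=True)
s,c=np.load("w2.npy",allow_pickle=True)
B=lambda u,v:(295+(u+.5)/7-.5,145+(v+.5)/7-.5)
C=lambda u,v:(265+(u+.5)/3-.5,40+(v+.5)/3-.5)
P=np.array([hit(c,*B(*p),.049,s)[:2] for p in((118,130),(226,130),(230,543),(121,543))]);print(P,P.mean(0))
ax=(P[0]+P[1]-P[2]-P[3])/2;print(np.linalg.norm(ax),np.degrees(np.arctan2(ax[1],ax[0])))
m=hit(c,*C(164,98),.013,s);d=m[:2]-P.mean(0);print("med",m,np.linalg.norm(d),np.degrees(np.arctan2(d[1],d[0])))
E0=hit(c,*C(160,30),.007,s);d=E0[:2]-P.mean(0);print("tip",E0,np.linalg.norm(d),np.degrees(np.arctan2(d[1],d[0])))
g=P.mean(0);print(g,togo(s,(g[0],g[1],.04),-9.0))
```

```text
[[0.6209 0.2072]
 [0.6187 0.1935]
 [0.5619 0.2012]
 [0.5642 0.216 ]] [0.5914 0.2045]
0.05733461818928942 -8.24081537665722
med [0.6974 0.1881 0.013 ] 0.10717721859415519 -8.775282702273026
tip [0.7172 0.1863 0.007 ] 0.12710164693561934 -8.219847578849365
[0.5914 0.2045] (array([  1.1,   1.5, 162.5]), np.float64(0.2), 'yaw', np.float64(-8.8), 'tilt', array([-0.11, -0.03]))
```

```bash
python3 -m pendant '[[-1,[0,1,40],0],[-1,[1,1.5,90],0],[-1,[1,1.5,130],0],[-1,[1,1.5,150],0],[-1,[1,1.5,160],0],[-1,[1,1.5,160],0],[-1,[1,1.5,160],0],[-1,[1,1.5,160],0]]'
python3 - <<'E'
from station import r
from h import *
s=r.sense();c=r.camera("wrist");cv2.imwrite("pics/w3.png",c["color"][:,:,::-1])
print(s["position"],s["contact_force"],togo(s,(0.5914,0.2045,0.0405),-8.6))
E
```

```text
clock: 4.45
position: [0.5937, 0.2033, 0.0453]
eef_rot: [-3.131, 0.246, -0.004]
contact_force: [0.3, 0.3, -0.4]
grip_width: 0.0882
[0.59365925 0.20327182 0.0453286 ] [ 0.27311102  0.33898764 -0.43073102] (array([-2.4, -0.9,  4.8]), np.float64(-0.37), 'yaw', np.float64(-8.97), 'tilt', array([0.15, 0.05]))
```

View pics/w3.png

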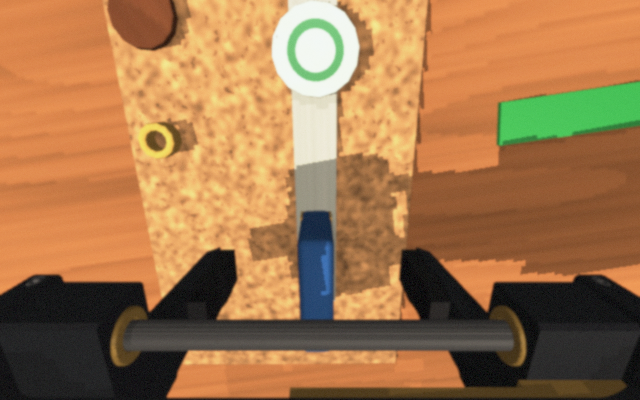

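```bash
python3 -m pendant '[[-1,[-1,-0.5,4],0],[-1,[-1,-0.5,4],0],[-1,[-1,-0.5,4],0],[-0.4,[-1,-0.5,4],0],[0.2,[-1,-0.5,4],0],[0.6,[-1,-0.5,4],0],[1,[-1,-0.5,4],0],[1,[-1,-0.5,4],0]]' 50
python3 - <<'E'
from station import r
from h import *
for i in range(4):
  s=r.sense();c=r.camera("wrist")
  print(s["position"],s["contact_force"],s["grip_width"],togo(s,(0.5914,0.2045,0.0405),-8.6))
cv2.imwrite("pics/w4.png",c["color"][:,:,::-1])
E
```

```text
clock: 5.5
position: [0.5916, 0.2035, 0.0397]
eef_rot: [3.132, -0.246, 0.0]
contact_force: [0.2, -0.6, -0.3]
grip_width: 0.04
[0.59163832 0.20349286 0.03971979] [ 0.16754521 -0.64303284 -0.29677267] 0.04002824476950834 (array([-0.4, -1. , -0.8]), np.float64(-0.38), 'yaw', np.float64(-8.98), 'tilt', array([ 0., -0.]))
[0.59161647 0.20353247 0.03972698] [ 0.8640821  -0.74421766 -0.3369773 ] 0.03625340494745163 (array([-0.4, -0.9, -0.8]), np.float64(-0.38), 'yaw', np.float64(-8.98), 'tilt', array([0., 0.]))
[0.59162944 0.20351083 0.03972253] [ 0.35184086 -0.37954478 -0.6404155 ] 0.0320376439032683 (array([-0.4, -0.9, -0.8]), np.float64(-0.38), 'yaw', np.float64(-8.98), 'tilt', array([0., 0.]))
[0.59161515 0.20349053 0.03970747] [ 0.13595816 -0.01526534  0.26710432] 0.028464598040585425 (array([-0.4, -1. , -0.8]), np.float64(-0.38), 'yaw', np.float64(-8.98), 'tilt', array([0., 0.]))
```

View pics/w4.png

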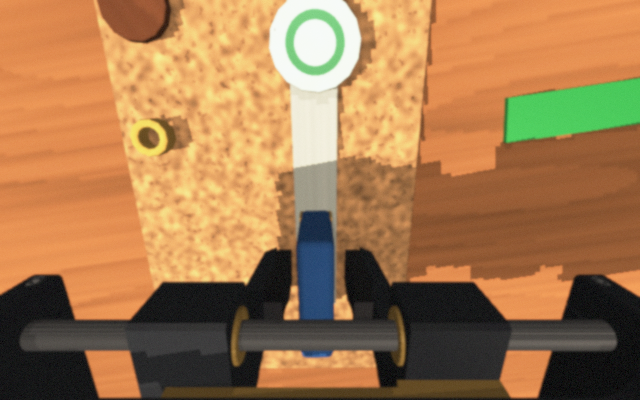

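```bash
python3 -m pendant '[[1,[0,-0.7,0],0],[1,[0,-0.7,0],0],[1,[0,-0.7,0],0],[1,[0,-0.7,0],0],[1,[0,-0.7,0],0],[1,[0,-0.7,0],0],[1,[0,-0.7,0],0],[1,[0,-0.7,0],0]]' 50
python3 - <<'E'
from station import r
s=r.sense();print(s["contact_force"],s["ft_torque"],s["grip_width"])
E
```

```text
clock: 6.7
position: [0.5917, 0.2042, 0.0397]
eef_rot: [-3.132, 0.246, -0.0]
contact_force: [-0.1, 1.1, 0.1]
grip_width: 0.0153
[-0.11288727  1.12799025  0.09162687] [ 0.06973765 -0.02260016 -0.03352815] 0.015267029179381157
```

```bash
python3 -m pendant '[[1,[0,0,-2],0],[1,[0,0,-6],0],[1,[0,0,-12],0],[1,[0,0,-20],0],[1,[0,0,-28],0],[1,[0,0,-35],0],[1,[0,0,-39],0],[1,[0,0,-40],0]]'
python3 - <<'E'
from station import r
from h import *
F=[]
for i in range(4):
  s=r.sense();c=r.camera("wrist");F.append(np.r_[s["contact_force"],s["ft_torque"]])
print(np.mean(F,0).round(3),s["position"],s["grip_width"])
cv2.imwrite("pics/w5.png",c["color"][:,:,::-1])
c=r.camera("side");crop(c,180,180,140,90,5.5,"pics/s5.png")
E
```

```text
clock: 7.7
position: [0.5919, 0.2042, 0.0802]
eef_rot: [-3.132, 0.246, -0.001]
contact_force: [0.1, -0.2, -2.7]
grip_width: 0.0157
[ 0.042  0.062 -1.807  0.054  0.031  0.022] [0.59152663 0.20416259 0.07947386] 0.01511123289870123
```

View pics/w5.png

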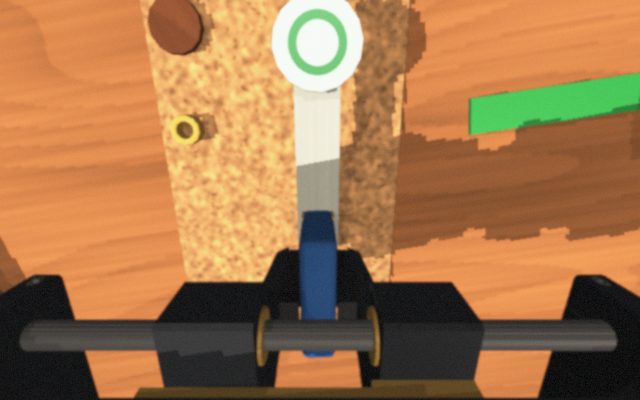

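View pics/s5.png

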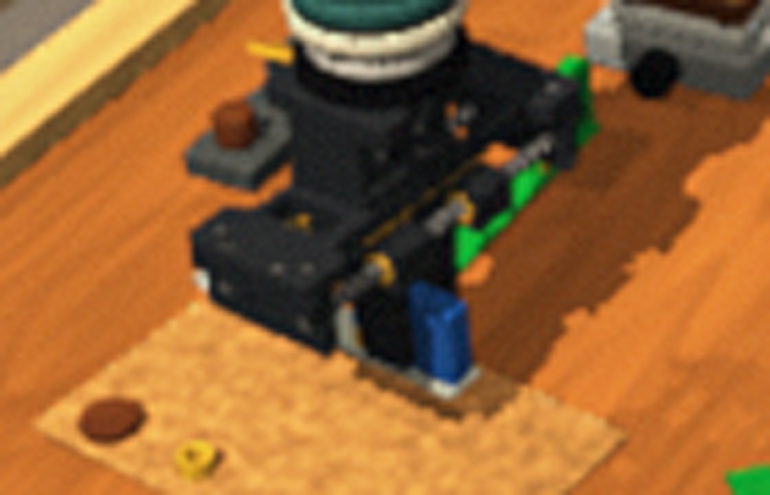

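Run:
```python
from station import r
from h import *
s=r.sense();print(togo(s,(0.5258,-0.1743,0.150),0.6))
```

```text
(array([ -5.8, 384. , -70.6]), np.float64(-9.58), 'yaw', np.float64(-8.98), 'tilt', array([-0.04, -0.01]))
```

```bash
python3 -m pendant '[[1,[0,2,-2],-0.6],[1,[0,7,-8],-2],[1,[0,15,-18],-3.5],[1,[-1,27,-30],-5],[1,[-1,43,-44],-6.5],[1,[-1,63,-56],-8],[1,[-2,87,-65],-9],[1,[-2,113,-70],-9.6]]'
python3 - <<'E'
from station import r
from h import *
s=r.sense();print(s["position"],s["contact_force"],togo(s,(0.5258,-0.1743,0.150),0.6))
E
```

```text
clock: 8.95
position: [0.5723, 0.092, 0.151]
eef_rot: [-3.141, -0.019, -0.002]
contact_force: [0.5, -0.3, -1.1]
grip_width: 0.0157
[0.57232691 0.09204352 0.15096366] [ 0.51345986 -0.29912266 -1.13102611] (array([-49.8, 265.7,   0.9]), np.float64(0.11), 'yaw', np.float64(0.71), 'tilt', array([0.09, 0.01]))
```

```bash
python3 -m pendant '[[1,[-3,24,0],0],[1,[-7,51,0],0],[1,[-12,80,0],0],[1,[-18,110,0],0],[1,[-24,140,0],0],[1,[-30,170,0],0],[1,[-36,198,0],0],[1,[-40,222,0],0]]';  python3 -m pendant '[[1,[-3,18,0],0],[1,[-5,30,0],0],[1,[-6,37,0],0],[1,[-7,41,0],0],[1,[-7,43,0],0],[1,[-7,44,0],0],[1,[-7,44,0],0],[1,[-7,44,0],0]]'
python3 - <<'E'
from station import r
from h import *
s=r.sense();c=r.camera("wrist");s=r.sense();c=r.camera("wrist");cv2.imwrite("pics/w6.png",c["color"][:,:,::-1]);np.save("w6.npy",[s,c],allow_pickle=True)
print(s["position"],s["contact_force"],togo(s,(0.5258,-0.1743,0.150),0.6))
c=r.camera("scene");crop(c,210,180,120,90,6,"pics/s6.png")
E
```

```text
clock: 9.95
position: [0.5341, -0.1309, 0.1503]
eef_rot: [3.141, 0.017, 0.001]
contact_force: [-0.7, 0.2, -2.7]
grip_width: 0.0156
clock: 10.95
position: [0.5281, -0.1734, 0.1497]
eef_rot: [-3.141, -0.018, -0.0]
contact_force: [-0.6, 0.9, -1.3]
grip_width: 0.0157
[ 0.52804533 -0.17341577  0.14971645] [-0.39917682 -0.17493755 -2.00503605] (array([-2.3,  0.9, -0.3]), np.float64(0.04), 'yaw', np.float64(0.64), 'tilt', array([0., 0.]))
```

View pics/w6.png

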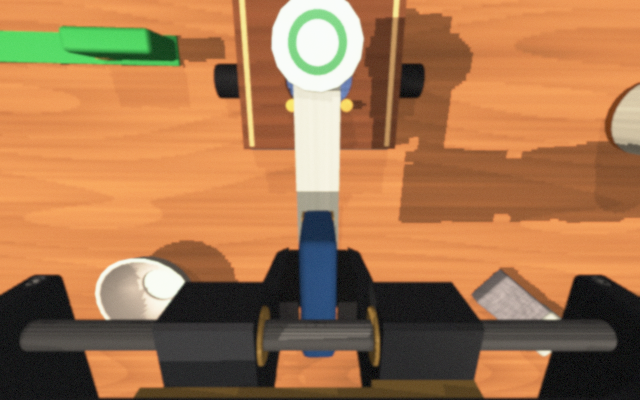

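View pics/s6.png

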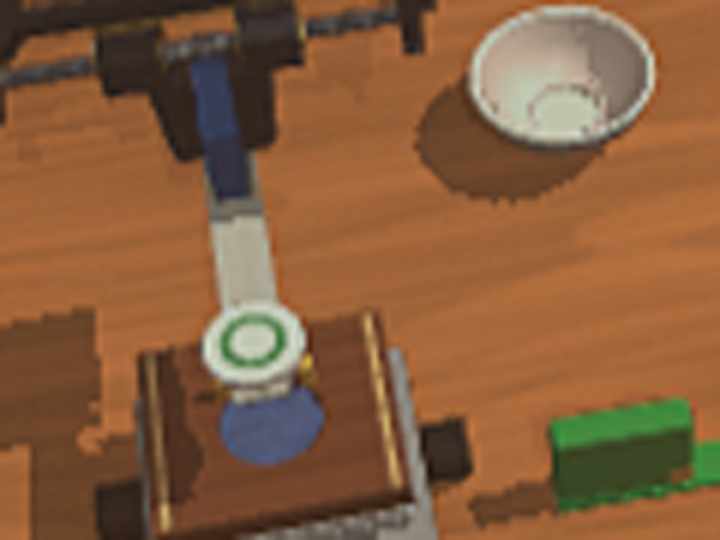

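Run:
```python
from h import *
s,c=np.load("w6.npy",allow_pickle=True)
crop(c,230,0,180,200,4,"pics/w6c.png");crop(c,265,0,110,120,5,"pics/w6d.png")
```

```text
(no output)
```

View pics/w6c.png

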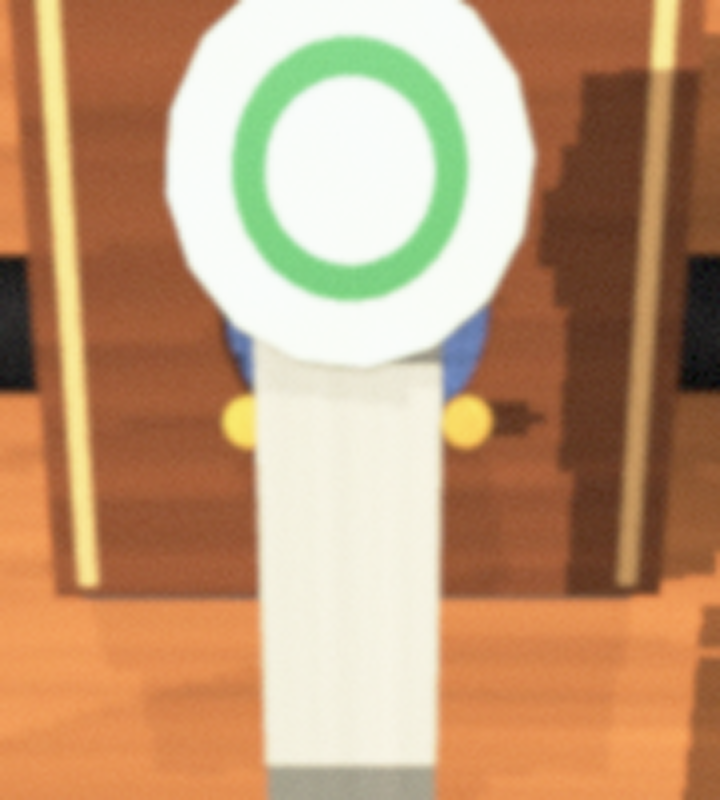

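View pics/w6d.png

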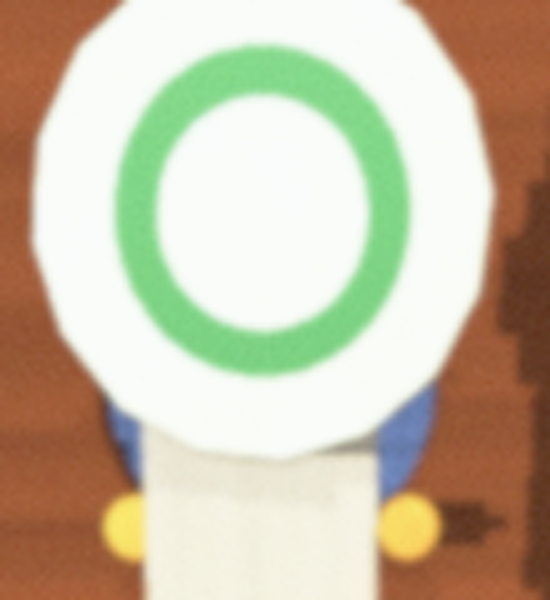

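Run:
```python
from h import *
np.set_printoptions(precision=4,suppress=True)
s,c=np.load("w6.npy",allow_pickle=True)
B=lambda u,v:(230+(u+.5)/4-.5,0+(v+.5)/4-.5)
zu=s["position"][2]-0.0357; zb=zu+.003
a=hit(c,*B(348,362),zb,s);b=hit(c,*B(352,764),zb,s);print("blade",a,b,np.degrees(np.arctan2(a[1]-b[1],a[0]-b[0])))
w=hit(c,*B(254,362),zb,s)-hit(c,*B(442,362),zb,s);print("bladewidth",w)
m=hit(c,*B(350,168),zb+.006,s);print("med",m,m-s["position"])
w=hit(c,*B(167,160),zb+.006,s)-hit(c,*B(534,160),zb+.006,s);print("med diam",w)
for h in(.057,.059,.062):
  p=[hit(c,*B(*q),h+.011,s) for q in((249,422),(467,421))];print(h,"pins",p[0],p[1],(p[0]+p[1])/2,p[0][1]-p[1][1])
  e=[hit(c,*B(*q),h,s) for q in((58,595),(660,593))];print(e[0],e[1],e[0][1]-e[1][1])
  t=hit(c,*B(358,0),h,s);q=hit(c,*B(358,585),h,s);print("axis",np.degrees(np.arctan2(t[1]-q[1],t[0]-q[0])))
```

```text
blade [ 0.6154 -0.1718  0.117 ] [ 0.5665 -0.1728  0.117 ] 1.1683012194318738
bladewidth [-0.0002  0.022   0.    ]
med [ 0.6348 -0.1719  0.123 ] [ 0.1068  0.0015 -0.0267]
med diam [-0.0004  0.0394  0.    ]
0.057 pins [ 0.6081 -0.1561  0.068 ] [ 0.6087 -0.1904  0.068 ] [ 0.6084 -0.1733  0.068 ] 0.03423760709407886
[ 0.5792 -0.1217  0.057 ] [ 0.5807 -0.2259  0.057 ] 0.10412138009135342
axis 0.708670361265931
0.059 pins [ 0.6082 -0.1563  0.07  ] [ 0.6087 -0.1902  0.07  ] [ 0.6084 -0.1733  0.07  ] 0.0338990656268188
[ 0.5795 -0.1222  0.059 ] [ 0.581  -0.2254  0.059 ] 0.10314493106488612
axis 0.7086703612659531
0.062 pins [ 0.6082 -0.1565  0.073 ] [ 0.6087 -0.1899  0.073 ] [ 0.6084 -0.1732  0.073 ] 0.03339125342592869
[ 0.5799 -0.1229  0.062 ] [ 0.5814 -0.2246  0.062 ] 0.10168025752518517
axis 0.7086703612659317
```

```bash
cat > look.py <<'E'
import sys
from station import r
from h import *
np.set_printoptions(precision=4,suppress=True)
n=sys.argv[1];F=[]
for i in range(5):
  s=r.sense();c=r.camera("wrist");F.append(np.r_[s["contact_force"],s["ft_torque"]])
print(s["clock"],np.mean(F,0).round(3),s["position"],s["grip_width"],togo(s,s["position"],.7)[1:])
np.save(n+".npy",[s,c],allow_pickle=True);crop(c,230,0,180,200,3,f"pics/{n}.png")
E
python3 -m pendant '[[1,[0,0.4,2],0.2],[1,[0,0.8,6],0.4],[1,[0,0.8,12],0.4],[1,[0,0.8,18],0.4],[1,[0,0.8,24],0.4],[1,[0,0.8,28],0.4],[1,[0,0.8,30],0.4],[1,[0,0.8,30],0.4]]'; python3 look.py w7
```

```text
clock: 12.1
position: [0.528, -0.1744, 0.1196]
eef_rot: [-3.142, -0.006, 0.0]
contact_force: [0.3, -0.7, -2.2]
grip_width: 0.0155
12.3 [ 0.16  -0.456 -1.855 -0.002  0.049 -0.004] [ 0.5282 -0.1745  0.12  ] 0.015469664443532241 (np.float64(-0.48), 'yaw', np.float64(0.22), 'tilt', array([ 0.03, -0.01]))
```

View pics/w7.png

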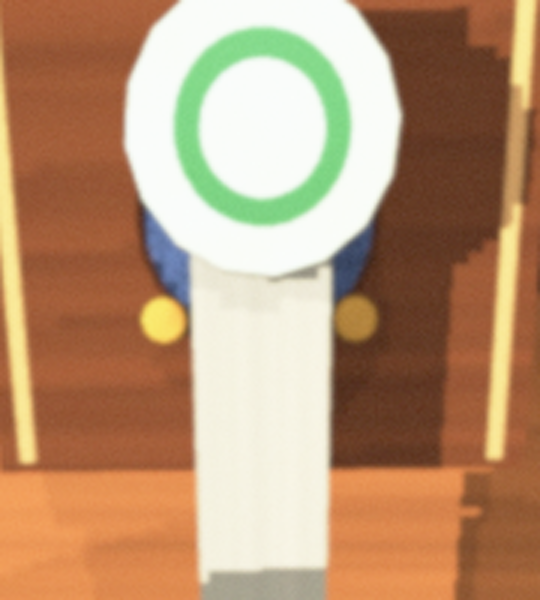

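```bash
cat > ms.py <<'E'
import sys,json
from h import *
np.set_printoptions(precision=4,suppress=True)
n,k,top,bot,pl,pr,med=sys.argv[1],3,*[json.loads(a) for a in sys.argv[2:]]
s,c=np.load(n+".npy",allow_pickle=True)
B=lambda u,v:(230+(u+.5)/k-.5,(v+.5)/k-.5)
zb=s["position"][2]-.0327
f=lambda t:(hit(c,*B(t[0],t[2]),zb,s)+hit(c,*B(t[1],t[2]),zb,s))/2
a,b=f(top),f(bot);y=np.degrees(np.arctan2(a[1]-b[1],a[0]-b[0]))
p=[hit(c,*B(*q),.069,s) for q in(pl,pr)];m=(p[0]+p[1])/2
yb=b[1]+(m[0]-b[0])/(a[0]-b[0])*(a[1]-b[1])
M=hit(c,*B(*med),zb+.006,s)
print("blade yaw",y,"pins",p[0][:2],p[1][:2],"mid",m[:2],"blade y at pins minus mid mm",(yb-m[1])*1e3,"med-pocket x mm",(M[0]-m[0])*1e3-17.4,"y",(M[1]-m[1])*1e3)
E
python3 ms.py w7 '[190,332,280]' '[201,327,568]' '[163,320]' '[355,320]' '[263,126]'
```

```text
blade yaw 0.784823800628742 pins [ 0.6081 -0.1561] [ 0.6082 -0.1902] mid [ 0.6082 -0.1731] blade y at pins minus mid mm -0.4929202296188595 med-pocket x mm 9.412329747461172 y -0.663766955741607
```

```bash
python3 -m pendant '[[1,[0,-0.4,2],0],[1,[0,-0.4,5],0],[1,[0,-0.4,9],0],[1,[0,-0.4,12],0],[1,[0,-0.4,14],0],[1,[0,-0.4,15],0],[1,[0,-0.4,16],0],[1,[0,-0.4,16],0]]'; python3 look.py w8
```

```text
clock: 13.35
position: [0.528, -0.174, 0.1037]
eef_rot: [-3.142, -0.006, 0.0]
contact_force: [0.7, 0.0, -1.5]
grip_width: 0.0157
13.55 [ 0.19  -0.376 -1.575  0.005  0.042  0.005] [ 0.5281 -0.174   0.1038] 0.01564800723989936 (np.float64(-0.48), 'yaw', np.float64(0.22), 'tilt', array([ 0.01, -0.01]))
```

View pics/w8.png

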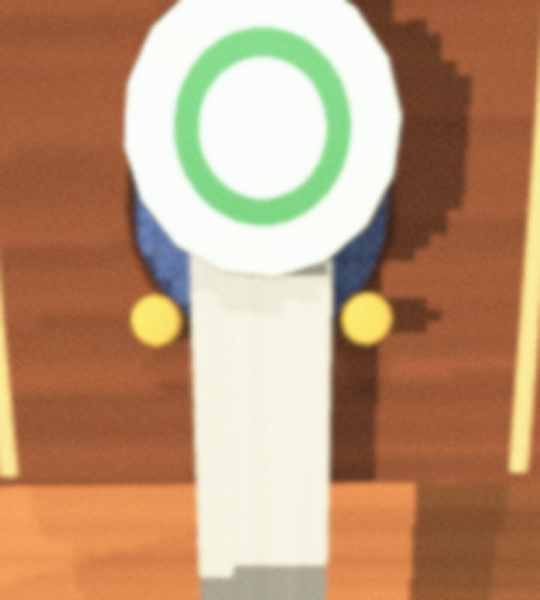

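```bash
python3 -m pendant '[[1,[0,0,1],0],[1,[0,0,2.5],0],[1,[0,0,4],0],[1,[0,0,5],0],[1,[0,0,6],0],[1,[0,0,7],0],[1,[0,0,7],0],[1,[0,0,7],0]]'; python3 look.py w9
```

```text
clock: 14.6
position: [0.528, -0.174, 0.0967]
eef_rot: [3.142, 0.006, 0.0]
contact_force: [0.2, 0.9, -1.9]
grip_width: 0.0154
14.8 [ 0.015  0.55  -1.727  0.027  0.037  0.015] [ 0.528  -0.174   0.0968] 0.015727029081525352 (np.float64(-0.48), 'yaw', np.float64(0.22), 'tilt', array([ 0.01, -0.  ]))
```

View pics/w9.png

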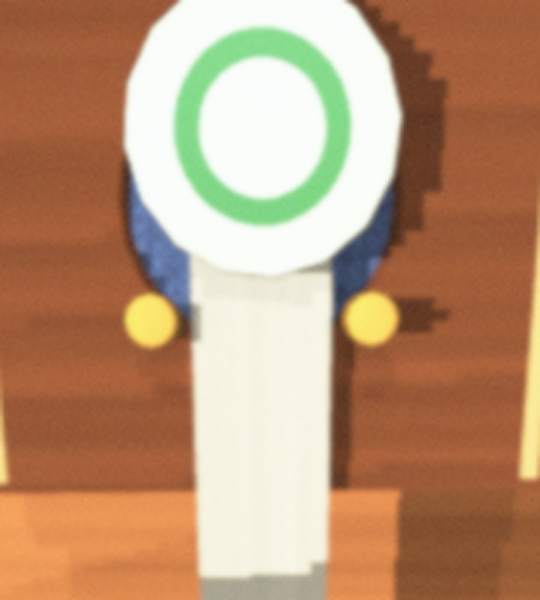

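```bash
python3 -m pendant '[[1,[0,0,0.5],0],[1,[0,0,1],0],[1,[0,0,1.5],0],[1,[0,0,2],0],[1,[0,0,2],0],[1,[0,0,2],0],[1,[0,0,2],0],[1,[0,0,2],0]]'; python3 look.py w10
```

```text
clock: 15.85
position: [0.528, -0.174, 0.0948]
eef_rot: [3.142, 0.006, 0.0]
contact_force: [-1.2, -0.6, -0.2]
grip_width: 0.0156
16.05 [-0.834  0.054  0.211  0.042  0.053 -0.014] [ 0.5281 -0.174   0.0948] 0.01577429551755538 (np.float64(-0.48), 'yaw', np.float64(0.22), 'tilt', array([ 0.01, -0.  ]))
```

```bash
python3 look.py w11
python3 - <<'E'
from station import r
from h import *
c=r.camera("side");crop(c,250,130,110,80,7,"pics/s11.png")
E
```

```text
16.3 [-1.072 -0.035  0.612  0.03   0.062  0.014] [ 0.5281 -0.174   0.0948] 0.015484572236440727 (np.float64(-0.48), 'yaw', np.float64(0.22), 'tilt', array([ 0.01, -0.  ]))
```

View pics/w11.png

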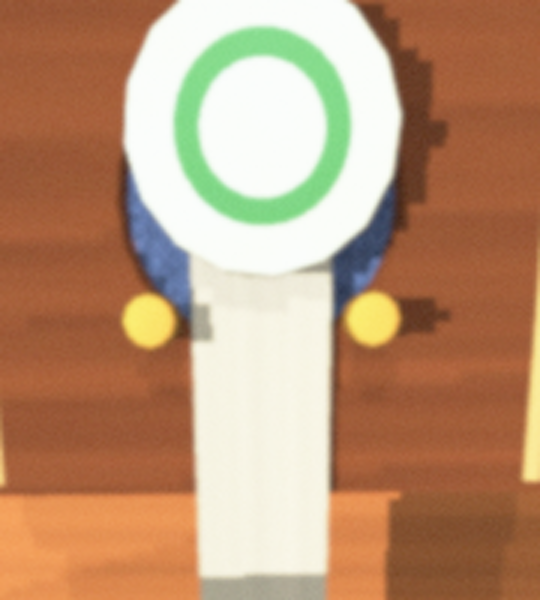

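View pics/s11.png

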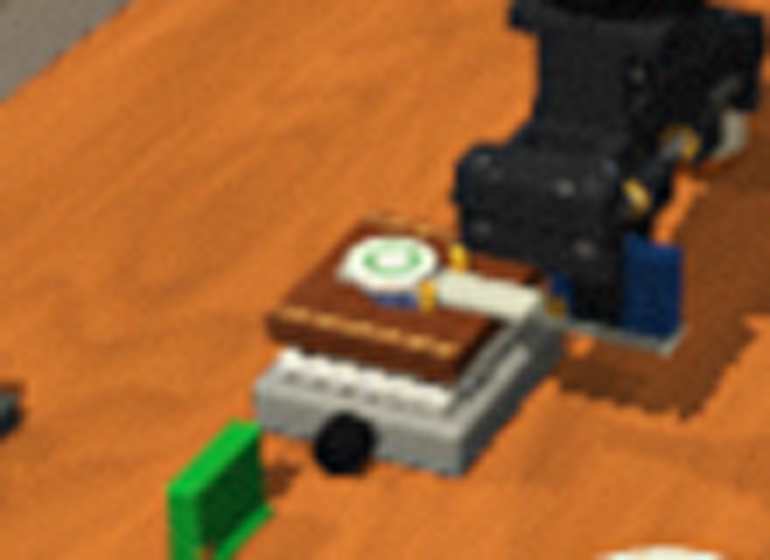

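```bash
python3 -m pendant '[[1,[-1,0,0],0],[1,[-3,0,0],0],[1,[-5,0,0],0],[1,[-8,0,0],0],[1,[-10,0,0],0],[1,[-12,0.1,0],0],[1,[-14,0.1,0],0],[1,[-16,0.1,0],0]]'; python3 look.py w12
```

```text
clock: 17.4
position: [0.5119, -0.1742, 0.0947]
eef_rot: [3.142, 0.006, 0.0]
contact_force: [0.5, -1.3, -0.1]
grip_width: 0.0155
17.6 [-0.283 -0.133  0.05   0.002 -0.048  0.003] [ 0.5117 -0.1741  0.0947] 0.015889803990142396 (np.float64(-0.48), 'yaw', np.float64(0.22), 'tilt', array([-0.04,  0.01]))
```

View pics/w12.png

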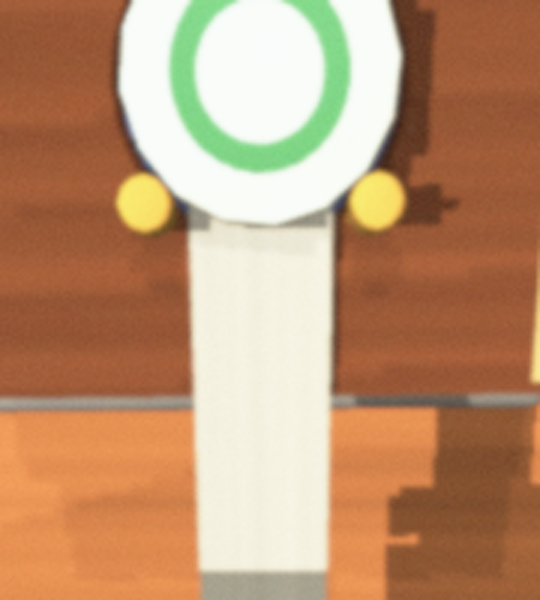

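The medallion now sits against both pins at (145,203) and (377,200), and the blade is sliding out beneath it. I continue the draw.

```bash
python3 -m pendant '[[1,[-2,0,0],0],[1,[-5,0,0],0],[1,[-8,0.1,0],0],[1,[-11,0.1,0],0],[1,[-14,0.1,0],0],[1,[-17,0.1,0],0],[1,[-20,0.2,0],0],[1,[-23,0.2,0],0]]'; python3 look.py w13
```

```text
clock: 18.65
position: [0.4888, -0.1744, 0.0947]
eef_rot: [-3.142, -0.006, 0.0]
contact_force: [0.0, -0.4, 0.4]
grip_width: 0.0157
18.85 [-0.331 -0.086 -0.128  0.014 -0.028 -0.002] [ 0.4886 -0.1744  0.0946] 0.01568981362672971 (np.float64(-0.48), 'yaw', np.float64(0.22), 'tilt', array([-0.05,  0.01]))
```

View pics/w13.png

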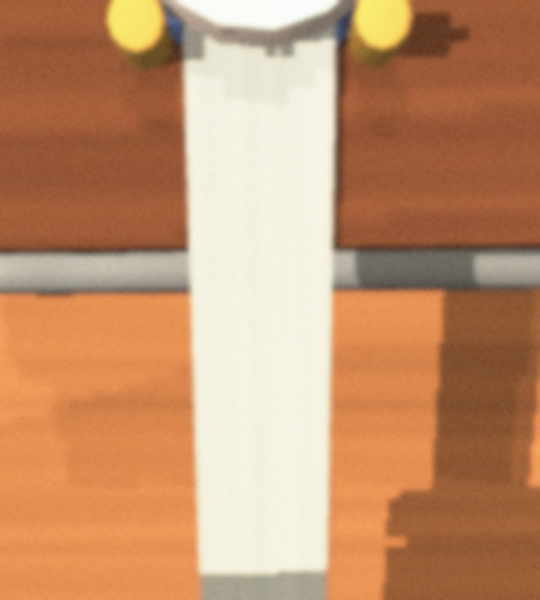

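```bash
python3 -m pendant '[[1,[-2,0,0],0],[1,[-4,0,0],0],[1,[-7,0.1,0],0],[1,[-10,0.1,0],0],[1,[-13,0.1,0],0],[1,[-16,0.1,0],0],[1,[-19,0.2,0],0],[1,[-22,0.2,0],0]]'; python3 look.py w14;  python3 - <<'E'
from station import r
from h import *
c=r.camera("side");crop(c,250,130,110,80,7,"pics/s14.png")
E
```

```text
clock: 19.9
position: [0.4668, -0.1747, 0.0947]
eef_rot: [3.142, 0.006, -0.0]
contact_force: [0.8, -0.3, -1.2]
grip_width: 0.0158
20.1 [-0.228  0.005 -0.498  0.014 -0.01   0.018] [ 0.4668 -0.1747  0.0947] 0.015839976744683005 (np.float64(-0.48), 'yaw', np.float64(0.22), 'tilt', array([-0.02,  0.01]))
```

View pics/w14.png

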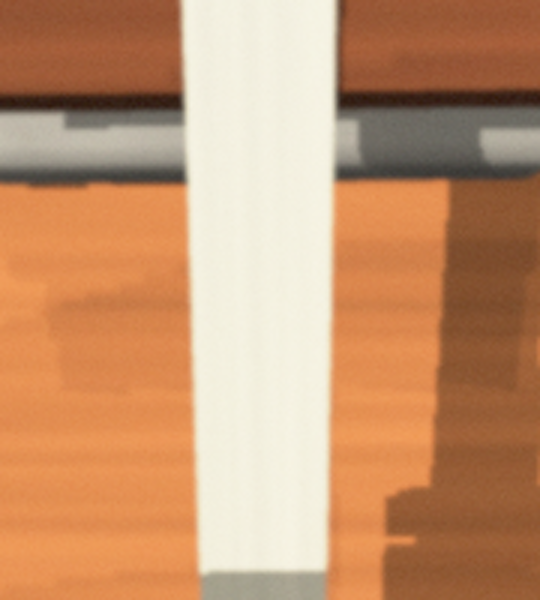

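View pics/s14.png

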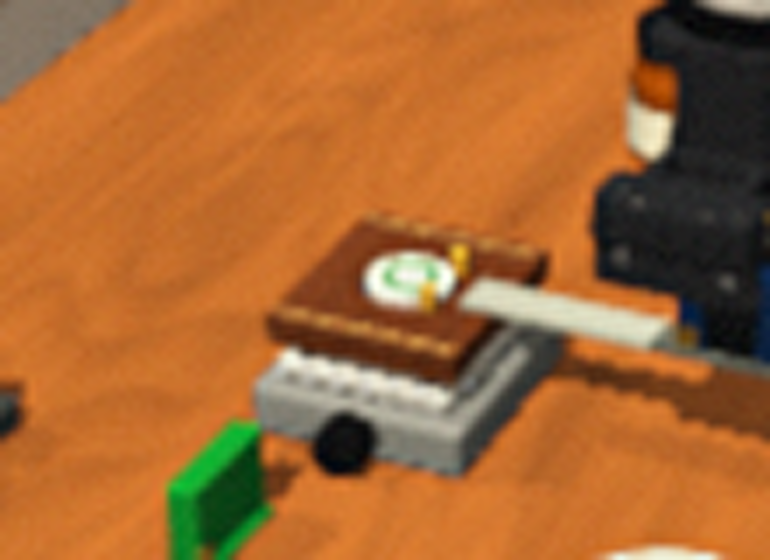

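```bash
python3 -m pendant '[[1,[-4,0,0],0],[1,[-9,0.1,0],0],[1,[-15,0.1,0],0],[1,[-21,0.2,0],0],[1,[-26,0.2,0],0],[1,[-30,0.2,0],0],[1,[-32,0.2,0],0],[1,[-32,0.2,0],0]]'; python3 -m pendant '[[1,[0,0,-4],0],[1,[0,0,-12],0],[1,[0,0,-25],0],[1,[0,0,-40],0],[1,[0,0,-55],0],[1,[0,0,-70],0],[1,[0,0,-78],0],[1,[0,0,-80],0]]';python3 - <<'E'
from station import r
from h import *
s=r.sense();c=r.camera("side");crop(c,280,140,80,60,8,"pics/s15.png")
c=r.camera("wrist");cv2.imwrite("pics/w15.png",c["color"][:,:,::-1])
c=r.camera("scene");crop(c,215,180,120,90,6,"pics/sc15.png")
print(s["position"],s["contact_force"],togo(s,(0.5914,0.2045,0.16),-8.98))
E
```

```text
clock: 21.2
position: [0.435, -0.1751, 0.0947]
eef_rot: [3.142, 0.006, 0.0]
contact_force: [0.0, 0.1, -1.7]
grip_width: 0.0159
clock: 22.2
position: [0.4353, -0.1752, 0.1755]
eef_rot: [3.141, 0.006, 0.002]
contact_force: [-0.3, -0.5, -0.9]
grip_width: 0.0156
[ 0.43534251 -0.17520839  0.17548854] [-0.33162508 -0.51517655 -0.87843266] (array([ 157.5, -379.1,   15.5]), np.float64(9.2), 'yaw', np.float64(0.22), 'tilt', array([ 0.06, -0.03]))
```

View pics/s15.png

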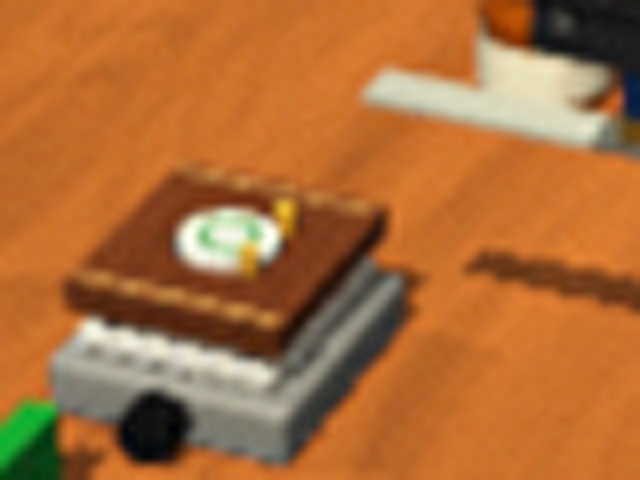

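View pics/sc15.png

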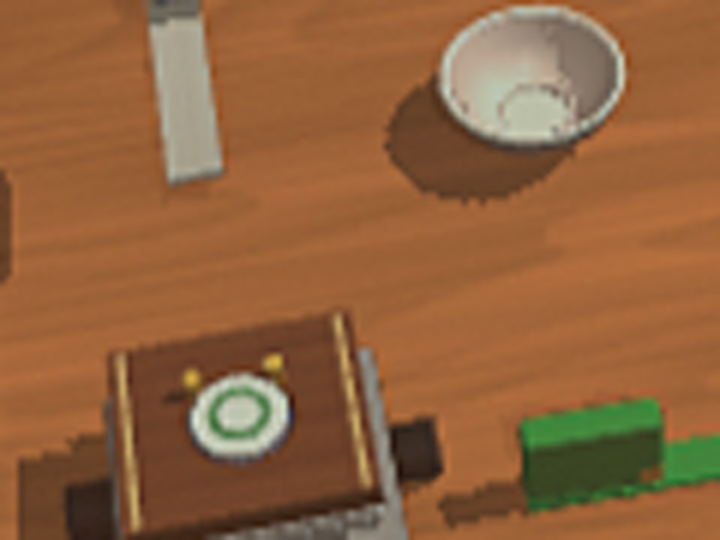

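View pics/w15.png

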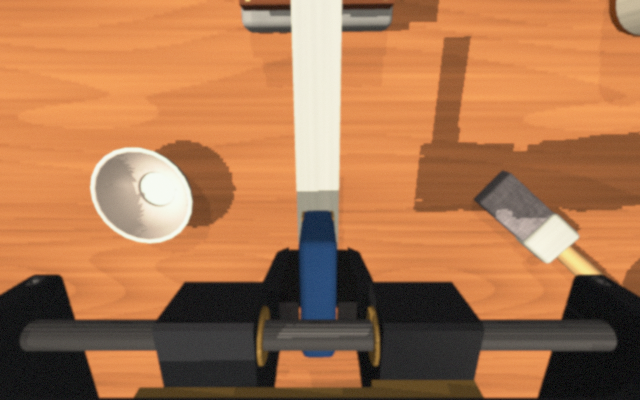

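The medallion lies in the pocket behind the pins, with even plate around it. Now I carry the paddle back.

```bash
python3 -m pendant '[[1,[4,-9,0],1],[1,[12,-28,0],2],[1,[23,-55,0],4],[1,[38,-92,0],6],[1,[55,-133,0],8],[1,[73,-175,0],9.2],[1,[90,-217,0],9.2],[1,[107,-258,0],9.2]]'
python3 - <<'E'
from station import r
from h import *
s=r.sense();print(s["position"],togo(s,(0.5917,0.2042,0.10),-8.98))
E
```

```text
clock: 23.35
position: [0.5409, 0.0848, 0.1738]
eef_rot: [3.132, -0.246, -0.002]
contact_force: [0.5, -0.2, -1.2]
grip_width: 0.0161
[0.54089293 0.08476434 0.17375182] (array([  31.7, -125.9,   73.6]), np.float64(0.01), 'yaw', np.float64(-8.97), 'tilt', array([-0.09, -0.02]))
```

```bash
python3 -m pendant '[[1,[10,-38,0],0],[1,[18,-72,10],0],[1,[25,-98,25],0],[1,[30,-115,42],0],[1,[32,-123,58],0],[1,[32,-126,68],0],[1,[32,-126,73],0],[1,[32,-126,74],0]]'; python3 look.py w16
python3 - <<'E'
from station import r
from h import *
s=r.sense();print(togo(s,(0.5917,0.2042,0.042),-8.98));c=r.camera("wrist");cv2.imwrite("pics/w16f.png",c["color"][:,:,::-1])
E
```

```text
clock: 24.35
position: [0.592, 0.2022, 0.1005]
eef_rot: [3.132, -0.247, -0.001]
contact_force: [-1.0, 0.6, -1.2]
grip_width: 0.0155
24.55 [-0.048  0.26  -1.603  0.05   0.02  -0.007] [0.5928 0.2026 0.1015] 0.015872384778137124 (np.float64(-9.7), 'yaw', np.float64(-9.0), 'tilt', array([0.07, 0.02]))
(array([-1.4, -1.3, 59.5]), np.float64(-0.02), 'yaw', np.float64(-9.0), 'tilt', array([0.07, 0.02]))
```

View pics/w16f.png

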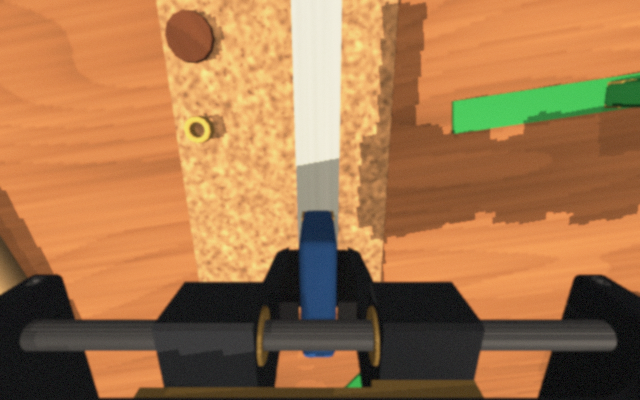

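Clear above its old place. I lower to just above the mat, then settle by touch.

```bash
python3 -m pendant '[[1,[-1,-1,6],0],[1,[-1,-1,18],0],[1,[-1,-1,32],0],[1,[-1,-1,45],0],[1,[-1,-1,54],0],[1,[-1,-1,58],0],[1,[-1,-1,59],0],[1,[-1,-1,59],0]]'; python3 look.py w17
```

```text
clock: 25.65
position: [0.5918, 0.2041, 0.0421]
eef_rot: [-3.132, 0.246, -0.001]
contact_force: [0.1, -0.4, -1.2]
grip_width: 0.0158
25.85 [ 0.136 -0.472 -1.517  0.02   0.031 -0.014] [0.5918 0.2041 0.0423] 0.015558333393968832 (np.float64(-9.68), 'yaw', np.float64(-8.98), 'tilt', array([0.06, 0.02]))
```

```bash
python3 -m pendant '[[1,[0,0,0.5],0],[1,[0,0,1],0],[1,[0,0,1.5],0],[1,[0,0,2],0],[1,[0,0,2.3],0],[1,[0,0,2.5],0],[1,[0,0,2.5],0],[1,[0,0,2.5],0]]'; python3 look.py w18
```

```text
clock: 26.9
position: [0.5914, 0.2039, 0.0397]
eef_rot: [3.132, -0.246, -0.0]
contact_force: [-2.3, -1.5, 5.8]
grip_width: 0.0156
27.1 [-2.937 -1.094  5.597 -0.141  0.491  0.016] [0.5914 0.204  0.0397] 0.015591747850122847 (np.float64(-9.67), 'yaw', np.float64(-8.97), 'tilt', array([-0., -0.]))
```

```bash
python3 -m pendant '[[1,[0,0,-0.3],0],[1,[0,0,-0.3],0],[0.4,[0,0,-0.3],0],[0,[0,0,-0.3],0],[-0.5,[0,0,-0.3],0],[-0.5,[0,0,-0.3],0],[-0.5,[0,0,-0.3],0],[-0.5,[0,0,-0.3],0]]'; python3 -m pendant '[[-0.5,[0,0,-0.3],0],[-0.5,[0,0,-0.3],0],[-0.5,[0,0,-3],0],[-0.5,[0,0,-10],0],[-0.5,[0,0,-25],0],[-0.5,[0,0,-50],0],[-0.5,[0,0,-85],0],[-0.5,[0,0,-120],0]]'
python3 - <<'E'
from station import r
from h import *
s=r.sense();c=r.camera("wrist");cv2.imwrite("pics/w19.png",c["color"][:,:,::-1]);np.save("w19.npy",[s,c],allow_pickle=True)
print(s["contact_force"],togo(s,(0.60,-0.174,0.262),0.2))
E
```

```text
clock: 28.15
position: [0.5915, 0.204, 0.0395]
eef_rot: [-3.132, 0.246, -0.0]
contact_force: [-0.0, 0.1, -0.4]
grip_width: 0.0662
clock: 29.15
position: [0.5916, 0.204, 0.1618]
eef_rot: [-3.132, 0.246, -0.002]
contact_force: [0.4, 0.9, 0.5]
grip_width: 0.0661
[0.43207235 0.85866606 0.45169883] (array([  67.4,  372. , -100.3]), np.float64(-9.18), 'yaw', np.float64(-8.98), 'tilt', array([0.06, 0.02]))
```

View pics/w19.png

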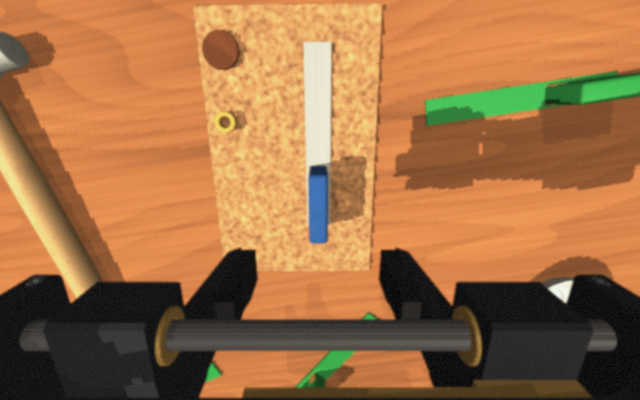

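The paddle lies flat on the mat, with its handle at (318,205), and the disc and ring are undisturbed. I go over the stage for a last look from above.

```bash
python3 -m pendant '[[-0.5,[5,20,-30],-2],[-0.5,[15,60,-60],-5],[-0.5,[25,115,-85],-9],[-0.5,[35,175,-100],-9],[-0.5,[45,235,-100],-9],[-0.5,[55,290,-100],-9],[-0.5,[63,345,-100],-9],[-0.5,[67,372,-100],-9]]'; python3 -m pendant '[[-0.5,[0,0,0],0],[-0.5,[0,0,0],0],[-0.5,[0,0,0],0],[-0.5,[0,0,0],0],[-0.5,[0,0,0],0],[-0.5,[0,0,0],0],[-0.5,[0,0,0],0],[-0.5,[0,0,0],0]]';python3 - <<'E'
from station import r
from h import *
s=r.sense();c=r.camera("wrist");np.save("w20.npy",[s,c],allow_pickle=True);crop(c,245,90,145,110,5.5,"pics/w20.png")
c=r.camera("side");cv2.imwrite("pics/s20.png",c["color"][:,:,::-1])
E
```

```text
clock: 30.2
position: [0.5993, -0.177, 0.2606]
eef_rot: [3.141, -0.003, 0.002]
contact_force: [0.3, -0.1, 0.3]
grip_width: 0.066
clock: 31.2
position: [0.5995, -0.174, 0.2595]
eef_rot: [-3.142, -0.0, 0.0]
contact_force: [0.4, -0.2, 0.1]
grip_width: 0.0661
```

View pics/w20.png

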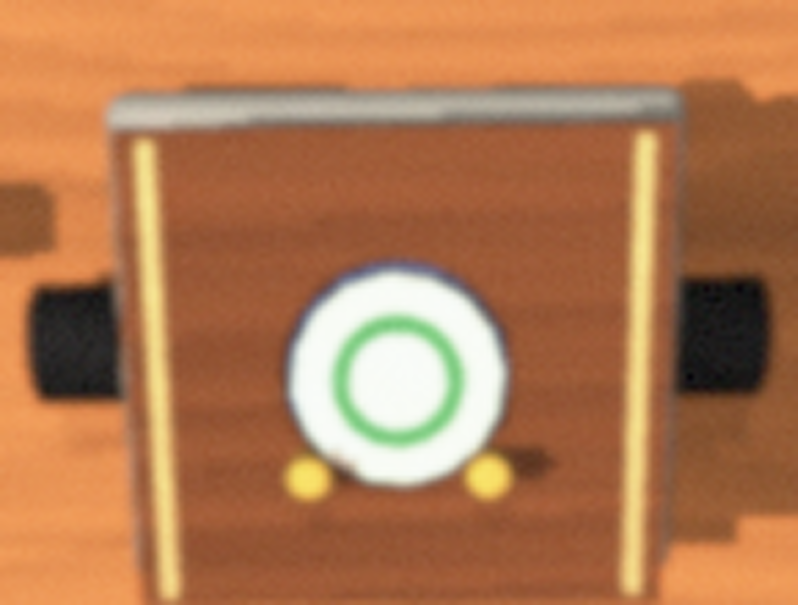

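View pics/s20.png

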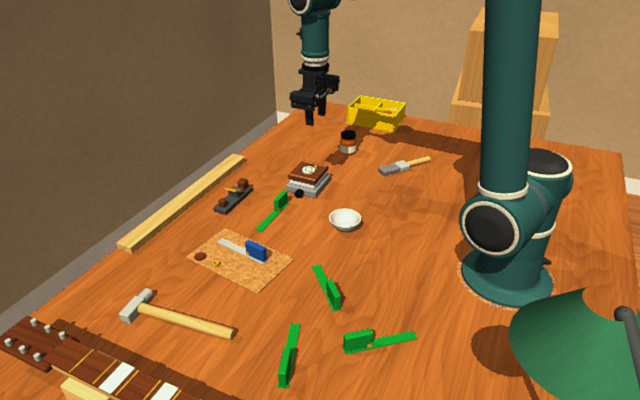

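The medallion is concentric with the pocket. To be sure it is flat and not resting on the front rim, I take a closer look and fit the ring.

```bash
python3 -m pendant '[[-0.5,[-5,0,10],0],[-0.5,[-10,0,30],0],[-0.5,[-20,0,55],0],[-0.5,[-30,0,80],0],[-0.5,[-30,0,95],0],[-0.5,[-30,0,100],0],[-0.5,[-30,0,100],0],[-0.5,[-30,0,100],0]]'
python3 - <<'E'
from station import r
from h import *
np.set_printoptions(precision=4,suppress=True)
s=r.sense();c=r.camera("wrist");s=r.sense();c=r.camera("wrist");np.save("w21.npy",[s,c],allow_pickle=True);crop(c,230,20,170,130,4.5,"pics/w21.png")
print(s["position"])
im=c["color"].astype(int);g=(im[:,:,1]-im[:,:,0]>40)&(im[:,:,1]-im[:,:,2]>20)
g[:20]=0;g[150:]=0;g[:,:260]=0;g[:,380:]=0
cn,_=cv2.findContours(g.astype(np.uint8),cv2.RETR_EXTERNAL,cv2.CHAIN_APPROX_NONE)
q=max(cn,key=len)[:,0];h=cv2.convexHull(q)[:,0].astype(np.float32)
P=np.array([hit(c,*p,.062,s)[:2]*1000 for p in q[:]],np.float32);print(cv2.fitEllipse(q),cv2.fitEllipse(P))
E
```

```text
clock: 32.3
position: [0.5706, -0.1742, 0.1606]
eef_rot: [3.141, 0.001, 0.003]
contact_force: [-0.7, 0.4, -0.7]
grip_width: 0.0661
[ 0.5706 -0.1742  0.1607]
((316.0168151855469, 141.4862060546875), (30.457944869995117, 32.2452507019043), 89.1441650390625) ((626.2827758789062, -172.89442443847656), (21.1807804107666, 22.802570343017578), 1.3413134813308716)
```

View pics/w21.png

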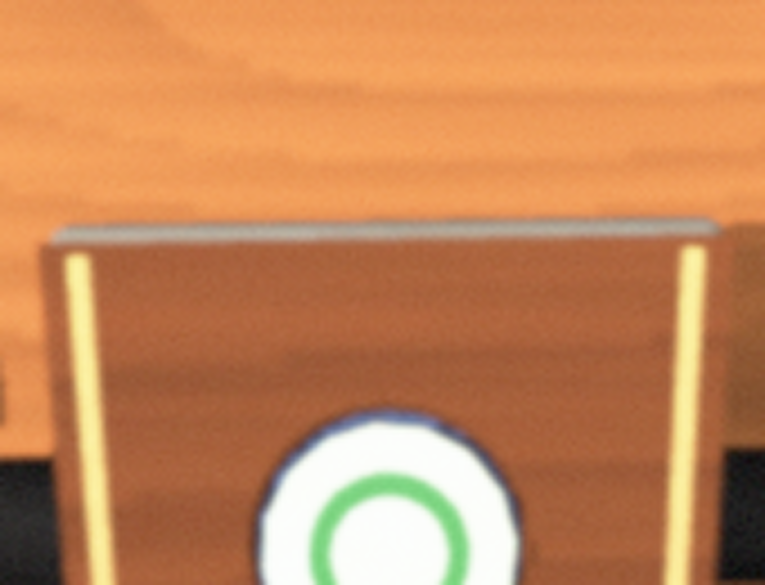

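Run:
```python
from h import *
np.set_printoptions(precision=4,suppress=True)
for n,z,win in(("w2",.013,(50,100)),("w21",.062,(100,190)),("w20",.062,(120,190)),("w6",.123,(0,90)),("w11",.0681,(0,90))):
  s,c=np.load(n+".npy",allow_pickle=True)
  im=cv2.resize(c["color"],None,fx=4,fy=4,interpolation=cv2.INTER_CUBIC).astype(int);g=(im[:,:,1]-im[:,:,0]>30)&(im[:,:,1]-im[:,:,2]>5)
  g[:win[0]*4]=0;g[win[1]*4:]=0;g[:,:270*4]=0;g[:,370*4:]=0
  cn,_=cv2.findContours(g.astype(np.uint8),cv2.RETR_EXTERNAL,cv2.CHAIN_APPROX_NONE)
  q=(max(cn,key=len)[:,0]+.5)/4-.5
  P=np.array([hit(c,*p,z,s)[:2]*1000 for p in q],np.float32);P-=s["position"][:2].astype(np.float32)*1000
  a=np.radians(-8.9 if n=="w2" else .5);P=P@np.array([[np.cos(a),-np.sin(a)],[np.sin(a),np.cos(a)]],np.float32)
  d=np.ptp(P,axis=0);print(n,len(q),d,d[0]/d[1],(P.max(0)+P.min(0))/2+s["position"][:2]*1000)
s,c=np.load("w21.npy",allow_pickle=True);crop(c,270,90,95,110,5,"pics/w21b.png")
```

```text
w2 326 [25.363  25.6997] 0.98690045 [698.4367 204.9978]
w21 414 [25.5277 25.2088] 1.0126507 [ 625.419  -173.4177]
w20 275 [25.4364 25.3444] 1.0036281 [ 625.406  -173.2137]
w6 718 [25.6512 25.5964] 1.0021416 [ 634.4177 -172.7497]
w11 720 [25.6363 25.589 ] 1.0018504 [ 634.5238 -174.1366]
```

View pics/w21b.png

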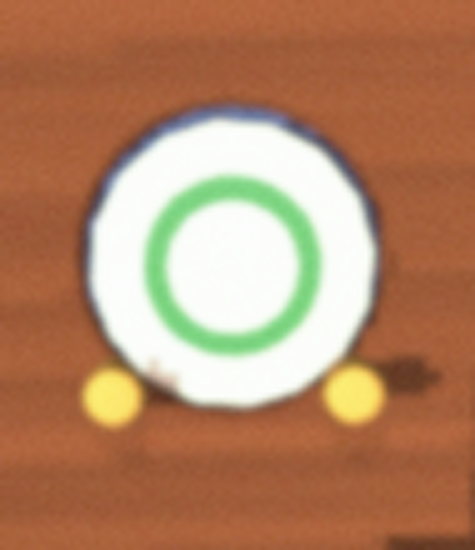

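```bash
python3 -m pendant '[[-0.5,[20,0,0],0],[-0.5,[45,0,0],0],[-0.5,[65,0,0],0],[-0.5,[78,0,0],0],[-0.5,[78,0,0],0],[-0.5,[78,0,0],0],[-0.5,[78,0,0],0],[-0.5,[78,0,0],0]]' >/dev/null; python3 look.py w22;  python3 -m pendant '[[-0.5,[-20,0,0],0],[-0.5,[-45,0,0],0],[-0.5,[-75,0,0],0],[-0.5,[-105,0,0],0],[-0.5,[-130,0,0],0],[-0.5,[-150,0,0],0],[-0.5,[-155,0,0],0],[-0.5,[-155,0,0],0]]'>/dev/null; python3 look.py w23
python3 - <<'E'
from h import *
for n in("w22","w23"):
  s,c=np.load(n+".npy",allow_pickle=True);cv2.imwrite(f"pics/{n}f.png",c["color"][:,:,::-1])
  im=cv2.resize(c["color"],None,fx=4,fy=4,interpolation=cv2.INTER_CUBIC).astype(int);g=(im[:,:,1]-im[:,:,0]>30)&(im[:,:,1]-im[:,:,2]>5)
  g[:,:270*4]=0;g[:,370*4:]=0
  cn,_=cv2.findContours(g.astype(np.uint8),cv2.RETR_EXTERNAL,cv2.CHAIN_APPROX_NONE)
  q=(max(cn,key=len)[:,0]+.5)/4-.5
  P=np.array([hit(c,*p,.062,s)[:2]*1000 for p in q]);d=np.ptp(P,axis=0);print(n,len(q),q.mean(0),d,d[0]/d[1],(P.max(0)+P.min(0))/2)
E
```

```text
33.6 [ 0.386  0.137 -0.061  0.025  0.011 -0.002] [ 0.6475 -0.174   0.1596] 0.06632271833379459 (np.float64(-0.68), 'yaw', np.float64(0.02), 'tilt', array([ 0., -0.]))
34.85 [ 0.363  0.026 -0.024  0.031  0.02  -0.008] [ 0.4934 -0.1741  0.1596] 0.06621011814922308 (np.float64(-0.66), 'yaw', np.float64(0.04), 'tilt', array([ 0.03, -0.01]))
w22 351 [316.48967236 242.01032764] [25.21158186 25.32861161] 0.9953795432671124 [ 625.37272659 -172.86816753]
w23 504 [316.23065476  18.14087302] [22.66155076 25.49248425] 0.8889502701922498 [ 623.85003523 -172.95938364]
```

View pics/w22f.png

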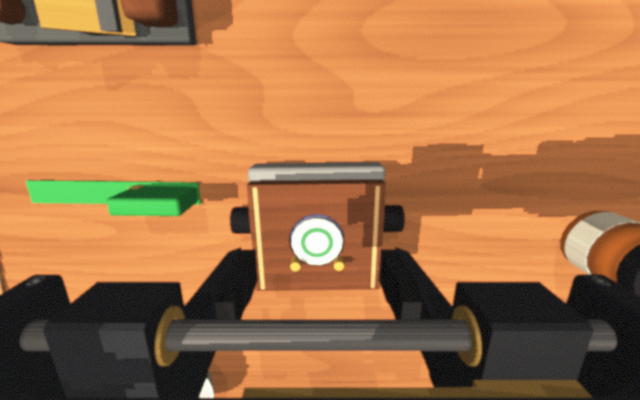

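View pics/w23f.png

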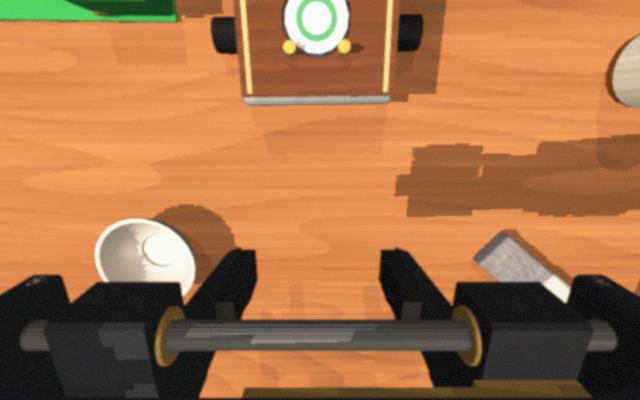

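Run:
```python
from station import r
print(r.sense()["clock"],r.sense()["contact_force"]);print(r.job_done())
```

```text
34.9 [ 0.32738875 -0.41772945 -0.03285513]
the job is handed in; nothing more can be done
None
```

The medallion is in its pocket, the paddle is back on the mat, and the job was handed in at 34.9 s of the 72 s allowed.

**What I did:** I gripped the blue paddle by its handle and carried the medallion level to the stage. I lowered the blade between the pins until it bore on the plate with about 2 N, at an underside height of about 59 mm. Then I drew it out along the stage axis, so the pins held the medallion back and it dropped in. I laid the paddle back at its old place and opened the gripper.

**Last checks:**
- **Medallion:** its centre measured within 0.5 mm of the pocket's. Its ring stayed circular within about 1.3 %, and its position agreed between three wrist views, which fits lying flat.
- **Paddle and other objects:** the paddle lies flat on the mat, and nothing else looked moved. The arm was clear, with wrist force at noise level.

**Not perfect:**
- **Last wrist view:** a fourth picture gave a ring ratio of 0.89. The top of the ring was at the image edge and cut off, so I did not use it.
- **Setting the paddle down:** it pressed on the mat with about 7 N for a moment before I let go.

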